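Stand the fallen hardness sample back up in the test lane

ROBOT

A 6-joint arm with a two-finger parallel gripper is mounted at the origin on the work surface. World frame = base frame: x ahead of the robot, y to its left, z up, the work surface at z = 0. Lengths are in m, angles in rad, forces in N, time in s.
With the tool pointing down it reaches from about 0.35 to 0.975 m from the base axis. Payload 4.9 kg.
Tool frame: the origin (TCP) lies midway between the tips of the shut fingers; the grasp point (between the pads) lies manip.grip_depth behind it (manip.grip_depth is the distance from the TCP to the grasp point, in m); z points along the fingers, x is the direction in which the jaws open and shut, and the axes are right-handed (so a half turn about z gives the same grasp; the last joint's range is limited). The gripper opens to 85 mm and grips with 20 to 120 N. Pads are 22 mm wide; open, the fingers measure 114 mm over their backs; the gripper's body (76 mm by 85 mm) begins 54 mm behind the grasp point. The pads swing forward as they close: fully open they stand 13 mm farther back than shut.
Start: joints at [1.157, 0.053, 1.613, -0, 1.476, -0.119], TCP at [0.182, 0.598, 0.231] pointing down, gripper open.
Joint ranges: [-3.01, 3.01], [-1.01, 2.22], [0.06, 2.58], [-1.02, 4.17], [0.09, 2.62], [-3.14, 3.14]. Speed limits (rad/s): [2.57, 2.57, 3.14, 3.14, 3.14, 3.14].

INTERFACE

Orientations are given as a unit quaternion [w, x, y, z].
In Python, from plant import state, grab_frame, ticket, manip gives the robot as it stands.
- The arm moves only by the tool carry_out, never from a script. Its argument "moves" is a list that holds one entry, the list of rows, each a list of 7 numbers: the turn, a rotation vector about the tool's x, y, z each as a share of 5 degrees, from -1 to 1, then the shift along the tool's x, y, z each as a share of 0.04 m, from -1 to 1, then the gripper command: -1 is shut, 1 is fully open, values between are in proportion. A call has 1 to 8 rows; each row shifts and turns the commanded pose from where the row before left it, along the tool's axes as they then stand; what a row does not reach is not made up. A row lasts 1/12 s, in which the tool goes at most 41.7 mm and 7.16 degrees, less where a joint would pass 70% of its speed; a pose out of reach is approached as far as the arm can. A call with a number of a shift or a turn outside -1 to 1 is refused whole. A call with a gripper value outside its range is refused whole. The fingers move at their own pace and stop on an object; the grip force is fixed at half the most. Time passes only in rows, so rows that do not move let the fingers close. It gives the time, the measured TCP pose, the force and the opening at its end, in the units of the state.
- state(): the state, without advancing time (a new reading comes with each control period).
- grab_frame(name): name is "scene" or "top" or "wrist"; returns a dict with "frame" (384x512x3 uint8, red, green, blue), "z_map" (384x512 float32, m along the optical axis (not along the pixel's ray), 0 where there is no reading), "K" (3x3 intrinsics, pixels), "world_from_camera" (4x4, takes a point from camera to world coordinates); the wrist camera has in their place "hand_eye" (4x4, takes a point from camera to tool coordinates, whose origin is the TCP and whose axes are the tool frame's). Camera axes: x right, y down, z forward; pixel columns grow to the right and rows downward; lengths in m; the calibration is good to about 2 mm. The wrist camera is an equidistant fisheye: a pixel r from the principal point sees the ray r / f radians off the axis. A picture is of the moment at which its call begins: read the wrist's pose just before it.
- ticket.job_done(): hands the job in, once; it reports no verdict.
The state is a dict: "time": time; "joint_pos": joint angles; "joint_vel": joint speeds; "joint_efforts": joint torques, N m; "tool_pos": TCP position; "tool_rot": TCP orientation; "contact_force": force on the tool from outside, world axes, zero at the start; "ft_torque": the same for the moment, N m; "gripper_width": opening from 0.0 (shut) to 1.0 (fully open).
Only numpy, scipy, OpenCV 4.12 (cv2) and the standard library are available. Lean on these libraries where they do the work, as an engineer would, in place of code of your own. Each camera call takes 0.05 s, during which the arm holds its last target.

TASK

One of the three aluminium samples queued in the lane for the hardness tester has toppled over. Stand it upright again, spigot up, centred on the empty ring mark in the row, and let go of it. Leave the two standing samples and the other things on the bench where they are.

Things in the scene. Friction and masses are not known exactly. Their poses are not given: they have to be found in the camera images.
- fallen: The fallen sample: bare aluminium round sample: body 52 mm diameter, 100 mm long, 0.45 to 0.7 kg, with a thin spigot (22 mm diameter, 16 mm long) on its top end. Origin on the axis in the middle of the 100 mm body (50 mm from the foot face, 50 mm to the spigot's root); its z axis runs from the foot to the spigot. It lies on its side on the lane floor across the lane, roughly over the empty ring mark (axis 26 mm above the lane floor), spigot towards the robot's left (+y).
- near: Neighbour, standing upright on one of the ring marks: bare aluminium round sample: body 52 mm diameter, 100 mm long, 0.45 to 0.7 kg, with a thin spigot (22 mm diameter, 16 mm long) on its top end. Origin on the axis in the middle of the 100 mm body (50 mm from the foot face, 50 mm to the spigot's root); its z axis runs from the foot to the spigot. 
- far: Neighbour, standing upright on another ring mark: bare aluminium round sample: body 52 mm diameter, 100 mm long, 0.45 to 0.7 kg, with a thin spigot (22 mm diameter, 16 mm long) on its top end. Origin on the axis in the middle of the 100 mm body (50 mm from the foot face, 50 mm to the spigot's root); its z axis runs from the foot to the spigot. 
- lane: The fixed lane: black rubber-faced plate 340 mm long (its x axis, leading away from the robot), 190 mm wide (y), its floor 8 mm above the bench, with an 8 mm thick steel rail along each long edge, its top 18 mm above the bench. Origin at the centre of its underside on the bench; z up. The three ring marks are on its centre line, 100 mm apart.
- place0 (a point): Place mark of the lane: 68 mm white ring outline on the lane floor; the point is its centre, at floor level, 8 mm above the bench. The one nearest the robot. Whichever ring has no standing sample is the empty one.
- place1 (a point): Place mark of the lane: 68 mm white ring outline on the lane floor; the point is its centre, at floor level, 8 mm above the bench. The middle one.
- place2 (a point): Place mark of the lane: 68 mm white ring outline on the lane floor; the point is its centre, at floor level, 8 mm above the bench. The one farthest from the robot.
- anvil: Bystander: dark steel anvil, 40 mm diameter, 70 mm long with a 24 mm stem, 25 mm long; lies on the bench left of the lane and stays there. Origin on its axis, in the middle of the 70 mm part; x along the axis to the stem.
- testblock: Bystander: flat steel disc, 64 mm diameter, 16 mm high, on the bench right of the lane; stays there. Origin at the centre of its underside.
Things that resemble listed ones, but are neither listed nor needed, are in the scene too. Leave any pink or turquoise look-alike of the fallen alone.

How it is judged:
At the end, for the whole second after the job is handed in: The fallen sample stands on the lane floor spigot up, within 10 degrees of upright, its axis within 20 mm of the centre of the empty ring mark, released and at rest; both neighbours stand within 10 degrees of upright and within 20 mm of where they started (angle between each of fallen, near, far's own z axis and vertical below 0.17 rad and height (world z) of fallen between 0.052 and 0.064 m and (horizontal distance between fallen and place0 below 0.02 m or horizontal distance between fallen and place1 below 0.02 m or horizontal distance between fallen and place2 below 0.02 m) and linear speed of fallen below 0.02 m/s and angular speed of fallen below 0.2 rad/s and distance of each of near, far from where it was at the start of the episode below 0.02 m); the robot touches nothing.
It fails at once if a standing sample is tipped past 15 degrees or shifted more than 25 mm (angle between near's own z axis and vertical above 0.26 rad or distance of near from where it was at the start of the episode above 0.025 m).
It fails at once if the other standing sample is tipped past 15 degrees or shifted more than 25 mm (angle between far's own z axis and vertical above 0.26 rad or distance of far from where it was at the start of the episode above 0.025 m).
It fails at once if the dark anvil is shifted more than 30 mm (distance of anvil from where it was at the start of the episode above 0.03 m).
It fails at once if the flat test block is shifted more than 30 mm (distance of testblock from where it was at the start of the episode above 0.03 m).
It also fails if it takes over 38 s, if anything falls off the work surface, if the arm or the gripper's body presses on something with over 40 N, if the wrist force passes 120 N, or if a joint passes its speed limit or range.

## Working session

There is one attempt and no reset: what is moved stays moved. The work goes in short steps, Python scripts to look and compute and a tool call to move; the robot and the scene stay as the last step left them, time stands still between calls to the robot, and variables do not carry over. Pictures are saved under pics/ and viewed, and the job is handed in when it is done.

Besides the shell and the picture viewer there is one more tool, called after "Request:" as name(argument=value, ...), one argument or row to a line, values as JSON. carry_out: Moves the arm, as the interface text tells. Shift numbers are shares of 0.04 m and turn numbers shares of 5 degrees, none past 1 either way. Its arguments: {"type":"object","properties":{"moves":{"type":"array"}},"required":["moves"]}

```bash
mkdir -p pics; ls; python3 - <<'E'
from plant import state, grab_frame, manip
import cv2,numpy as np
print(state()); print(manip.grip_depth)
for n in ("scene","top","wrist"):
    f=grab_frame(n); cv2.imwrite(f"pics/{n}0.png",f["frame"][:,:,::-1]); np.savez(f"{n}0.npz",**f)
    print(n,f["K"].tolist(), f.get("world_from_camera",f.get("hand_eye")).round(4).tolist())
E
```

```text
pics
{'time': 0.0, 'joint_pos': array([ 1.15701949e+00,  5.33612086e-02,  1.61429314e+00,  2.05841646e-05,
        1.47604314e+00, -1.19008500e-01]), 'joint_vel': array([-0.00129088, -0.00029564,  0.00132373,  0.00157313, -0.00116401,
        0.00037172]), 'joint_efforts': array([-6.35171250e-05, -3.93685949e+01, -3.70175779e+01, -3.72982925e-06,
        6.91266774e-03,  1.29216360e-05]), 'tool_pos': array([0.1813163 , 0.59745904, 0.23006086]), 'tool_rot': array([ 5.13119262e-04,  8.03280350e-01,  5.95600178e-01, -9.18906215e-04]), 'contact_force': array([ 0.72901097,  0.53122605, -0.19730847]), 'ft_torque': array([-0.01430382, -0.0078845 ,  0.0522604 ]), 'gripper_width': 1.0015688735221944}
0.0187
scene [[357.0165018035465, 0.0, 254.7651226802165], [0.0, 357.0165018035465, 193.90056319656216], [0.0, 0.0, 1.0]] [[-0.3138, 0.5832, -0.7492, 1.1838], [0.9493, 0.1753, -0.2611, 0.2178], [-0.021, -0.7932, -0.6086, 0.5839], [0.0, 0.0, 0.0, 1.0]]
top [[404.43307529667925, 0.0, 256.3188303058489], [0.0, 404.43307529667925, 187.31121302980398], [0.0, 0.0, 1.0]] [[0.0069, -0.9916, 0.1293, 0.4368], [-0.9997, -0.0096, -0.0208, 0.0188], [0.0219, -0.1291, -0.9914, 1.1446], [0.0, 0.0, 0.0, 1.0]]
wrist [[297.3186396354542, 0.0, 253.80940238170734], [0.0, 297.3186396354542, 190.35511398718046], [0.0, 0.0, 1.0]] [[1.0, 0.0002, 0.0012, 0.001], [-0.0005, 0.9655, 0.2605, -0.065], [-0.0011, -0.2605, 0.9655, -0.1421], [0.0, 0.0, 0.0, 1.0]]
```

View pics/scene0.png

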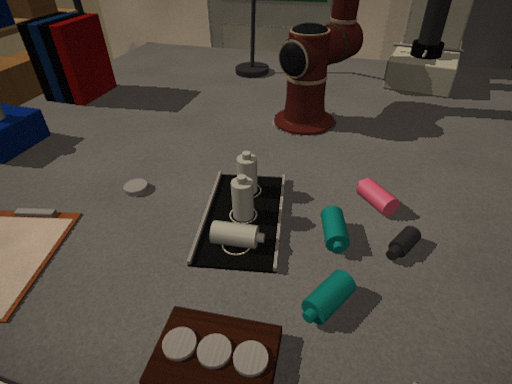

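View pics/top0.png

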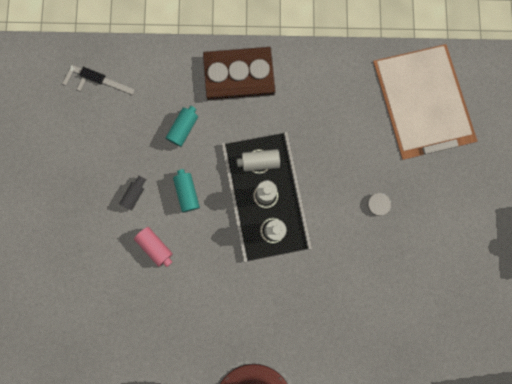

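The fallen sample lies at the far ring: top view around pixel (262,160), with the spigot at (241,162). The standing samples are at (266,192) and (274,230). Next I'll measure these positions.

```bash
cat > h.py <<'E'
import numpy as np,cv2
def ray(d,u,v,z):
    K=d["K"];T=d["world_from_camera"]
    r=T[:3,:3]@np.array([(u-K[0,2])/K[0,0],(v-K[1,2])/K[1,1],1]);o=T[:3,3]
    return o+r*(z-o[2])/r[2]
def proj(d,p):
    T=np.linalg.inv(d["world_from_camera"]);c=T[:3,:3]@np.array(p)+T[:3,3];K=d["K"]
    return K[0,0]*c[0]/c[2]+K[0,2],K[1,1]*c[1]/c[2]+K[1,2]
def cloud(d):
    K=d["K"];T=d["world_from_camera"];Z=d["z_map"];v,u=np.indices(Z.shape)
    P=np.stack([(u-K[0,2])/K[0,0]*Z,(v-K[1,2])/K[1,1]*Z,Z],-1)
    return P@T[:3,:3].T+T[:3,3]
E
python3 - <<'E'
from h import *
d=dict(np.load("top0.npz"));s=dict(np.load("scene0.npz"))
for n,(D,(a,b,c,e)) in {"t":(d,(215,125,315,265)),"s":(s,(190,145,290,270))}.items():
    im=cv2.resize(D["frame"][b:e,a:c,::-1],None,fx=4.5,fy=4.5 if n=="s" else 4.2,interpolation=cv2.INTER_CUBIC);cv2.imwrite(f"pics/crop_{n}.png",im)
for n,D in (("t",d),("s",s)):
    P=cloud(D);g=D["frame"].astype(int).min(-1)
    roi=np.zeros(g.shape,bool)
    if n=="t": roi[130:262,222:310]=1
    else: roi[145:272,190:290]=1
    m=((g>70)&roi&(P[...,2]>0.024)).astype(np.uint8)
    k,l,st,ce=cv2.connectedComponentsWithStats(m)
    for i in range(1,k):
        if st[i,4]<40: continue
        q=P[l==i]; print(n,st[i],ce[i].round(1),"mean",q.mean(0).round(4),"min",np.percentile(q,2,0).round(4),"max",np.percentile(q,98,0).round(4))
    fl=(g<30)&roi; print("floor z",np.median(P[fl][:,2]))
    # rails
    r=((g>70)&roi&(P[...,2]<0.024)).astype(np.uint8);print(r.sum())
E
```

```text
t [237 150  43  21 698] [259.7 160.1] mean [ 0.6536 -0.0126  0.058 ] min [ 0.6301 -0.0633  0.0384] max [0.6816 0.044  0.0624]
t [257 181  20  22 340] [266.5 191.2] mean [ 0.5609 -0.0289  0.1176] min [ 0.5389 -0.0537  0.0748] max [ 0.5862 -0.0051  0.1263]
t [265 220  21  20 339] [275.3 229.7] mean [ 0.4631 -0.0519  0.1111] min [ 0.4398 -0.077   0.0577] max [ 0.4856 -0.0285  0.1256]
floor z 0.00755809480798475
4788
s [230 150  27  67 760] [240.7 180.2] mean [ 0.5442 -0.0389  0.0988] min [ 0.4533 -0.0747  0.0298] max [ 0.5912 -0.0077  0.1266]
s [210 220  54  26 965] [234.5 232. ] mean [ 0.6731 -0.0086  0.0557] min [ 0.6462 -0.061   0.0362] max [0.6877 0.0456 0.0626]
floor z 0.009795367446341463
4418
```

View pics/crop_t.png

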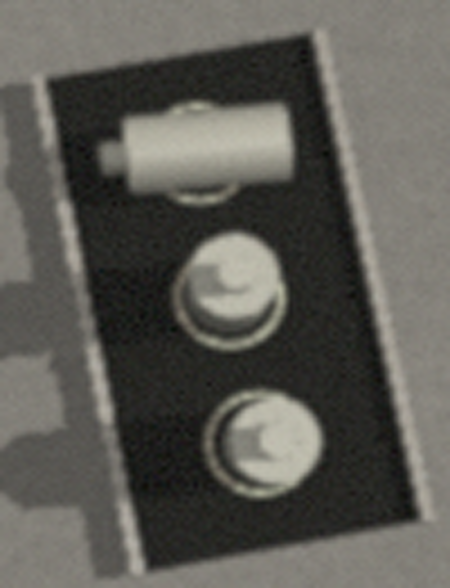

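View pics/crop_s.png

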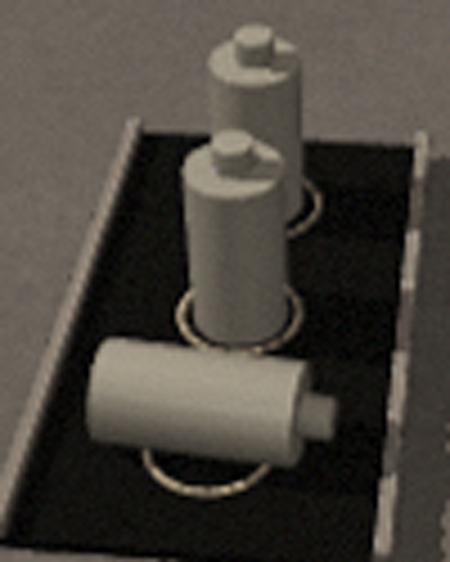

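```bash
python3 - <<'E'
from h import *
d=dict(np.load("top0.npz"))
t=lambda x,y:(215+(x+.5)/4.5-.5,125+(y+.5)/4.2-.5)
for n,p in dict(mid=(229.5,296.5),near=(259,444),far=(196,153)).items(): print(n,ray(d,*t(*p),.008).round(4))
c=[ray(d,*t(*p),.013) for p in ((38,78),(140,572),(320,32),(430,518))]
print(np.round(c,4)); print("lane centre",np.mean(c,0))
# axis of fallen: silhouettes at z=.034 (axis)
g=d["frame"].astype(int).min(-1);P=cloud(d)
for nm,p in dict(body_c=(208,149),foot_mid=(293,141),root_mid=(126,155),tip=(101,158)).items(): print(nm,ray(d,*t(*p),.034).round(4))
s=dict(np.load("scene0.npz"))
t2=lambda x,y:(190+(x+.5)/4.5-.5,145+(y+.5)/4.5-.5)
# ring far in scene: left 140?, bottom 497
for nm,p in dict(bottom=(206,494),midbottom=(240,352),midl=(177,314),midr=(302,316)).items(): print(nm,ray(s,*t2(*p),.008).round(4))
for nm,p in dict(tip=(338,418),foot=(92,385)).items(): print(nm,ray(s,*t2(*p),.034).round(4))
for D,n in((d,'t'),(s,'s')):
  P=cloud(D); roi=(np.abs(P[...,0]-.655)<.05)&(np.abs(P[...,1]+.01)<.09)&(P[...,2]>.054)
  q=P[roi]; c=q.mean(0); u,S,v=np.linalg.svd(q-c); print(n,c.round(4),v[0].round(3),np.ptp((q-c)@v[0]))
E
```

```text
mid [ 0.5627 -0.0316  0.008 ]
near [ 0.464  -0.0503  0.008 ]
far [ 0.6608 -0.0099  0.008 ]
[[ 0.7105  0.0909  0.013 ]
 [ 0.3798  0.0228  0.013 ]
 [ 0.745  -0.0885  0.013 ]
 [ 0.416  -0.1557  0.013 ]]
lane centre [ 0.56283531 -0.03262242  0.013     ]
body_c [ 0.6584 -0.0167  0.034 ]
foot_mid [ 0.6644 -0.0695  0.034 ]
root_mid [0.6538 0.0342 0.034 ]
tip [0.6516 0.0497 0.034 ]
bottom [ 0.6921 -0.0019  0.008 ]
midbottom [ 0.5913 -0.0207  0.008 ]
midl [ 0.5722 -0.0643  0.008 ]
midr [0.5539 0.0019 0.008 ]
tip [0.649  0.0517 0.034 ]
foot [ 0.6627 -0.0723  0.034 ]
t [ 0.657  -0.0163  0.058 ] [-0.126  0.992 -0.002] 0.09943371805321775
s [ 0.664  -0.0146  0.0591] [ 0.123 -0.992  0.004] 0.09980931286443728
```

View pics/wrist0.png

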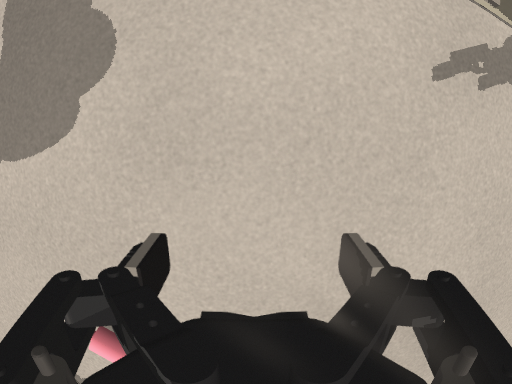

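```bash
cat >> h.py <<'E'
from scipy.spatial.transform import Rotation as Ro, Slerp
def qR(q): return Ro.from_quat([q[1],q[2],q[3],q[0]])
PHI=np.deg2rad(7.2)
def pose(grasp,tau,phi=None,depth=0.0187):
    """tool pose with grasp point at `grasp`, tilt tau deg (>0: tool points to +y)"""
    p=PHI if phi is None else np.deg2rad(phi); t=np.deg2rad(tau)
    x=np.array([np.cos(p),np.sin(p),0]);a=np.array([-np.sin(p),np.cos(p),0])
    z=-np.cos(t)*np.array([0,0,1.])+np.sin(t)*a
    return np.array(grasp)+depth*z, Ro.from_matrix(np.stack([x,np.cross(z,x),z],1))
def rows(p0,R0,p1,R1,N,g,path=None):
    dr=(R0.inv()*R1).as_rotvec();out=[];P=np.array(p0);R=R0
    for k in range(N):
        f=(k+1)/N; Rn=R0*Ro.from_rotvec(dr*f); Pn=p0+(p1-p0)*f if path is None else path(Rn,f)
        w=np.round((R.inv()*Rn).as_rotvec(degrees=True)/5,2);s=np.round(R.inv().apply(Pn-P)/.04,2)
        out.append([float(v)+0 for v in (*w,*s)]+[g]); P=P+R.apply(s*.04);R=R*Ro.from_rotvec(w*5,degrees=True)
    print(*[str(o) for o in out],sep=",\n"); print("max",np.abs(out).max(0)); return P,R
def cur():
    from plant import state
    s=state(); return s,np.array(s["tool_pos"]),qR(s["tool_rot"])
def show():
    s,p,R=cur(); print("t",round(s["time"],2),"tcp",p.round(4),"z",R.as_matrix()[:,2].round(3),"x",R.as_matrix()[:,0].round(3),"grasp",(p-.0187*R.as_matrix()[:,2]).round(4),"F",np.round(s["contact_force"],1),"w",round(s["gripper_width"],3),"j",np.round(s["joint_pos"],3))
E
python3 - <<'E'
from h import *
s,p,R=cur(); p1,R1=pose((.657,0.0,.25),0); print(p1)
rows(p,R,p1,R1,21,1)
E
```

```text
[0.657  0.     0.2313]
[0.0, 0.0, 0.63, -0.52, 0.75, 0.0, 1],
[0.0, 0.0, 0.63, -0.47, 0.77, 0.0, 1],
[0.0, 0.0, 0.62, -0.43, 0.8, 0.0, 1],
[0.0, 0.0, 0.63, -0.39, 0.83, 0.0, 1],
[0.0, 0.0, 0.63, -0.34, 0.84, 0.0, 1],
[0.0, 0.0, 0.63, -0.29, 0.86, 0.0, 1],
[0.0, 0.01, 0.62, -0.25, 0.88, 0.0, 1],
[0.0, 0.0, 0.63, -0.2, 0.88, 0.0, 1],
[0.0, 0.0, 0.63, -0.15, 0.9, 0.0, 1],
[0.0, 0.0, 0.63, -0.1, 0.9, -0.01, 1],
[0.0, 0.0, 0.63, -0.05, 0.91, 0.0, 1],
[0.01, 0.0, 0.62, 0.0, 0.91, 0.0, 1],
[0.0, 0.0, 0.63, 0.05, 0.91, 0.0, 1],
[0.0, 0.0, 0.63, 0.1, 0.9, 0.0, 1],
[0.0, 0.0, 0.63, 0.14, 0.9, 0.0, 1],
[0.0, 0.0, 0.62, 0.2, 0.89, 0.0, 1],
[0.0, 0.0, 0.63, 0.24, 0.87, 0.0, 1],
[0.0, 0.01, 0.63, 0.3, 0.86, -0.01, 1],
[0.0, 0.0, 0.63, 0.34, 0.85, 0.0, 1],
[0.0, 0.0, 0.62, 0.38, 0.82, 0.0, 1],
[0.0, 0.0, 0.63, 0.43, 0.8, 0.0, 1]
max [0.01 0.01 0.63 0.52 0.91 0.01 1.  ]
```

Request:
carry_out(
  moves=[
    [[0,0,0.63,-0.52,0.75,0,1],[0,0,0.63,-0.47,0.77,0,1],[0,0,0.63,-0.43,0.8,0,1],[0,0,0.63,-0.39,0.83,0,1],[0,0,0.63,-0.34,0.84,0,1],[0,0,0.63,-0.29,0.86,0,1],[0,0,0.63,-0.25,0.88,0,1],[0,0,0.63,-0.2,0.88,0,1]],
  ],
)

```text
time: 0.82
tool_pos: [0.3631, 0.3687, 0.231]
tool_rot: [0.0, 0.914, 0.405, -0.0]
contact_force: [0.3, -0.2, -0.4]
gripper_width: 0.996
```

Request:
carry_out(
  moves=[
    [[0,0,0.63,-0.15,0.9,0,1],[0,0,0.63,-0.1,0.9,0,1],[0,0,0.63,-0.05,0.91,0,1],[0,0,0.63,0,0.91,0,1],[0,0,0.63,0.05,0.91,0,1],[0,0,0.63,0.1,0.9,0,1],[0,0,0.63,0.14,0.9,0,1],[0,0,0.63,0.2,0.89,0,1]],
  ],
)

```text
time: 1.48
tool_pos: [0.544, 0.1404, 0.231]
tool_rot: [-0.0, 0.981, 0.195, -0.0]
contact_force: [0.7, 0.0, 0.4]
gripper_width: 1.0
```

Request:
carry_out(
  moves=[
    [[0,0,0.63,0.24,0.87,0,1],[0,0,0.63,0.3,0.86,0,1],[0,0,0.63,0.34,0.85,0,1],[0,0,0.62,0.38,0.82,0,1],[0,0,0.62,0.43,0.8,0,1],[0,0,0,0,0,0,1],[0,0,0,0,0,0,1]],
  ],
)

```text
time: 2.07
tool_pos: [0.6563, -0.0019, 0.2302]
tool_rot: [-0.0, 0.998, 0.06, -0.001]
contact_force: [-0.4, -0.1, 0.2]
gripper_width: 1.0
```

```bash
python3 - <<'E'
from h import *
show()
from plant import grab_frame
f=grab_frame("wrist"); cv2.imwrite("pics/wrist1.png",f["frame"][:,:,::-1]); np.savez("wrist1.npz",**f)
E
```

```text
t 2.07 tcp [ 0.6563 -0.0019  0.2302] z [-0.002  0.    -1.   ] x [ 0.993  0.121 -0.002] grasp [ 0.6564 -0.0019  0.2489] F [-0.4 -0.1  0.2] w 1.0 j [-0.116  0.127  1.536  0.     1.481 -0.237]
```

View pics/wrist1.png

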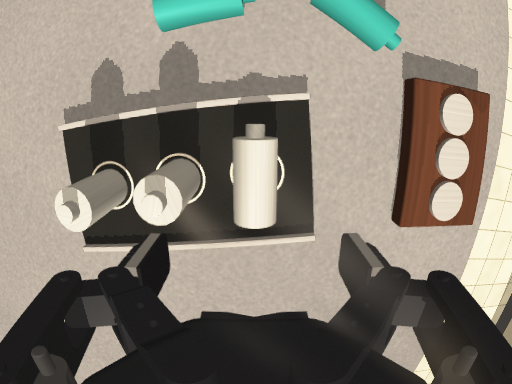

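The wrist view shows the fallen sample lined up with the jaws: body (234–277, 136–228), spigot (256,130). The empty ring's sides are at columns 231 and 284, row 172. I'll cross-check the positions from here.

```bash
cat >> h.py <<'E'
def wray(d,p,R,u,v,z):
    K=d["K"];H=d["hand_eye"];a=np.array([(u-K[0,2])/K[0,0],(v-K[1,2])/K[1,1]]);th=np.hypot(*a)
    r=np.array([*(a/th*np.sin(th)),np.cos(th)]);r=R.apply(H[:3,:3]@r);o=p+R.apply(H[:3,3])
    return o+r*(z-o[2])/r[2]
E
python3 - <<'E'
from h import *
d=dict(np.load("wrist1.npz"));s,p,R=cur()
for n,u,v,z in (("ringL",231,172,.008),("ringR",284,172,.008),("root L",234,137,.034),("root R",277,137,.034),("foot L",234.5,228,.034),("foot R",276.5,228,.034),("tip",256,124,.034),("mid ring?",180,179,.008)):
    print(n,wray(d,p,R,u,v,z).round(4))
# tilt -30 in place (grasp point raised), grasp point goal above
p1,R1=pose((.657,0.0,.14),-30)
rows(p,R,p1,R1,7,1)
E
```

```text
ringL [ 0.6295 -0.0116  0.008 ]
ringR [ 0.6954 -0.0034  0.008 ]
root L [0.6298 0.0348 0.034 ]
root R [0.6784 0.0409 0.034 ]
foot L [ 0.6422 -0.0752  0.034 ]
foot R [ 0.6935 -0.0689  0.034 ]
tip [0.6528 0.0526 0.034 ]
mid ring? [ 0.5649 -0.0283  0.008 ]
[-0.86, 0.0, 0.0, 0.01, 0.03, 0.38, 1],
[-0.86, 0.01, -0.01, 0.0, 0.0, 0.38, 1],
[-0.86, 0.0, 0.0, 0.01, -0.02, 0.39, 1],
[-0.85, 0.01, -0.01, 0.0, -0.06, 0.37, 1],
[-0.86, 0.0, 0.0, 0.01, -0.08, 0.38, 1],
[-0.86, 0.0, -0.01, 0.0, -0.11, 0.36, 1],
[-0.86, 0.01, 0.0, 0.01, -0.13, 0.36, 1]
max [0.86 0.01 0.01 0.01 0.13 0.39 1.  ]
```

Request:
carry_out(
  moves=[
    [[-0.86,0,0,0.01,0.03,0.38,1],[-0.86,0,0,0,0,0.38,1],[-0.86,0,0,0.01,-0.02,0.38,1],[-0.86,0,0,0,-0.06,0.37,1],[-0.86,0,0,0.01,-0.08,0.38,1],[-0.86,0,0,0,-0.11,0.36,1],[-0.86,0,0,0.01,-0.13,0.36,1],[0,0,0,0,0,0,1]],
  ],
)

```text
time: 2.78
tool_pos: [0.6544, -0.0059, 0.1191]
tool_rot: [0.259, 0.964, 0.063, 0.012]
contact_force: [-1.3, 1.0, -0.5]
gripper_width: 0.999
```

```bash
python3 - <<'E'
from h import *
show()
from plant import grab_frame
f=grab_frame("wrist"); cv2.imwrite("pics/wrist2.png",f["frame"][:,:,::-1]); np.savez("wrist2.npz",**f)
s,p,R=cur()
p1,R1=pose((.658,-0.002,.034),-30,depth=.020);print(p1)
rows(p,R,p1,R1,6,1)
E
```

```text
t 2.78 tcp [ 0.6544 -0.0059  0.1191] z [ 0.055 -0.498 -0.865] x [ 0.992  0.127 -0.01 ] grasp [0.6534 0.0034 0.1353] F [-1.3  1.  -0.5] w 0.999 j [ 0.092  0.246  1.659 -0.551  1.273  0.137]
[ 0.65925333 -0.01192115  0.01667949]
[0.0, 0.01, 0.01, 0.01, -0.2, 0.39, 1],
[0.0, 0.01, 0.01, 0.02, -0.2, 0.39, 1],
[0.0, 0.01, 0.01, 0.01, -0.19, 0.39, 1],
[0.0, 0.01, 0.01, 0.02, -0.2, 0.39, 1],
[0.0, 0.01, 0.0, 0.01, -0.2, 0.39, 1],
[0.0, 0.01, 0.01, 0.01, -0.2, 0.39, 1]
max [0.   0.01 0.01 0.02 0.2  0.39 1.  ]
```

View pics/wrist2.png

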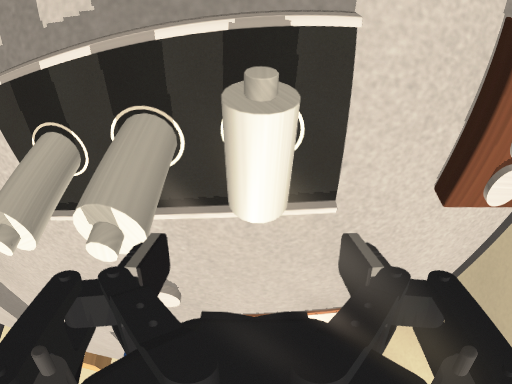

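Sample sits between the jaws (column 260 against a jaw midline of about 256). Descending.

Request:
carry_out(
  moves=[
    [[0,0.01,0.01,0.02,-0.2,0.39,1],[0,0.01,0.01,0.02,-0.2,0.39,1],[0,0.01,0.01,0.01,-0.2,0.39,1],[0,0.01,0.01,0.02,-0.2,0.39,1],[0,0.01,0,0.01,-0.2,0.39,1],[0,0.01,0,0.01,-0.2,0.3,1],[0,0,0,0,0,0,1],[0,0,0,0,0,0,1]],
  ],
)

```text
time: 3.5
tool_pos: [0.6623, -0.0123, 0.0221]
tool_rot: [0.259, 0.964, 0.059, 0.018]
contact_force: [0.1, -0.4, 0.3]
gripper_width: 0.999
```

```bash
python3 - <<'E'
from h import *
show()
from plant import grab_frame
f=grab_frame("wrist"); cv2.imwrite("pics/wrist3.png",f["frame"][:,:,::-1])
f=grab_frame("scene"); cv2.imwrite("pics/scene3.png",f["frame"][:,:,::-1])
E
```

```text
t 3.5 tcp [ 0.6623 -0.0123  0.0221] z [ 0.065 -0.497 -0.865] x [0.992 0.123 0.004] grasp [ 0.6611 -0.003   0.0383] F [ 0.1 -0.4  0.3] w 0.999 j [ 0.081  0.38   1.678 -0.587  1.13   0.228]
```

View pics/wrist3.png

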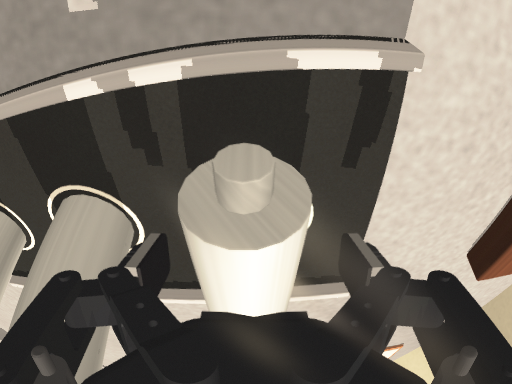

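View pics/scene3.png

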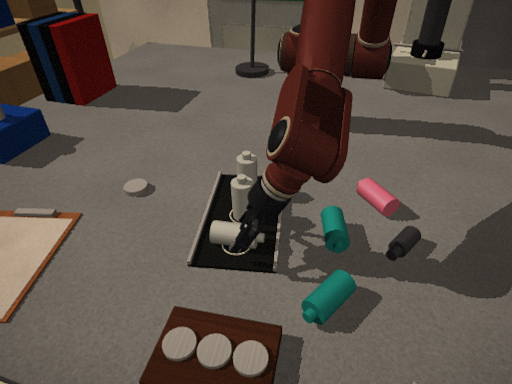

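Request:
carry_out(
  moves=[
    [[0,0,0,-0.07,-0.05,0.1,1],[0,0,0,0,0,0,1],[0,0,0,0,0,0,-1],[0,0,0,0,0,0,-1],[0,0,0,0,0,0,-1],[0,0,0,0,0,0,-1],[0,0,0,0,0,0,-1],[0,0,0,0,0,0,-1]],
  ],
)

```text
time: 4.27
tool_pos: [0.6604, -0.0126, 0.0194]
tool_rot: [0.259, 0.964, 0.058, 0.019]
contact_force: [-1.9, 2.7, 3.9]
gripper_width: 0.593
```

Request:
carry_out(
  moves=[
    [[0,0,0,0,0,0,-1],[0,0,0,0,0,0,-1],[0,0,0,0,0,0,-1]],
  ],
)

```text
time: 4.52
tool_pos: [0.6604, -0.0126, 0.0193]
tool_rot: [0.259, 0.964, 0.058, 0.019]
contact_force: [-2.3, 3.3, 5.6]
gripper_width: 0.591
```

```bash
python3 - <<'E'
from h import *
show()
from plant import grab_frame
f=grab_frame("wrist"); cv2.imwrite("pics/wrist4.png",f["frame"][:,:,::-1])
s,p,R=cur()
# lift 0.07 vertical
p1=p+np.array([0,0,.08]);rows(p,R,p1,R,4,-1)
E
```

```text
t 4.52 tcp [ 0.6604 -0.0126  0.0193] z [ 0.067 -0.497 -0.865] x [0.992 0.122 0.006] grasp [ 0.6591 -0.0033  0.0355] F [-2.3  3.3  5.6] w 0.591 j [ 0.081  0.379  1.685 -0.589  1.123  0.233]
[0.0, 0.0, 0.0, 0.0, 0.25, -0.43, -1],
[0.0, 0.0, 0.0, 0.01, 0.25, -0.44, -1],
[0.0, 0.0, 0.0, 0.0, 0.25, -0.43, -1],
[0.0, 0.0, 0.0, 0.0, 0.25, -0.43, -1]
max [0.   0.   0.   0.01 0.25 0.44 1.  ]
```

View pics/wrist4.png

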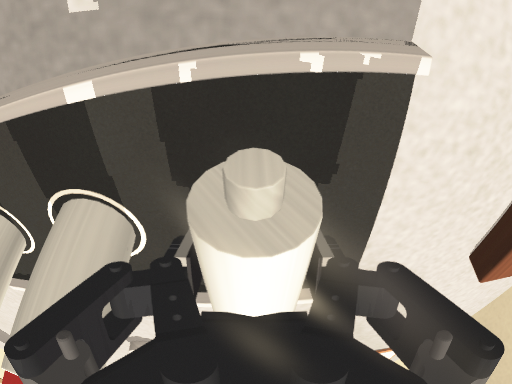

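Request:
carry_out(
  moves=[
    [[0,0,0,0,0.12,-0.22,-1],[0,0,0,0,0.25,-0.43,-1],[0,0,0,0,0.25,-0.43,-1],[0,0,0,0,0.25,-0.43,-1],[0,0,0,0,0.12,-0.22,-1],[0,0,0,0,0,0,-1],[0,0,0,0,0,0,-1]],
  ],
)

```text
time: 5.15
tool_pos: [0.6594, -0.0123, 0.0978]
tool_rot: [0.259, 0.964, 0.058, 0.019]
contact_force: [0.3, 0.1, -5.7]
gripper_width: 0.589
```

```bash
python3 - <<'E'
from h import *
show()
s,p,R=cur()
G0=p-.0187*R.as_matrix()[:,2]; G1=np.array([.6615,-.011,.118])
R1=R*Ro.from_rotvec([90,0,0],degrees=True)
p1=G1+.0187*R1.as_matrix()[:,2]
rows(p,R,p1,R1,24,-1,path=lambda Q,f:G0+(G1-G0)*f+.0187*Q.as_matrix()[:,2])
E
```

```text
t 5.15 tcp [ 0.6594 -0.0123  0.0978] z [ 0.067 -0.496 -0.866] x [0.992 0.122 0.006] grasp [ 0.6582 -0.003   0.114 ] F [ 0.3  0.1 -5.7] w 0.589 j [ 0.081  0.272  1.668 -0.56   1.228  0.16 ]
[0.75, 0.0, 0.0, 0.0, -0.02, 0.0, -1],
[0.75, 0.0, 0.0, 0.0, -0.02, 0.0, -1],
[0.75, 0.0, 0.0, 0.01, -0.02, 0.0, -1],
[0.75, 0.0, 0.0, 0.0, -0.02, 0.0, -1],
[0.75, 0.0, 0.0, 0.0, -0.03, -0.01, -1],
[0.75, 0.0, 0.0, 0.0, -0.02, 0.0, -1],
[0.75, 0.0, 0.0, 0.01, -0.02, 0.0, -1],
[0.75, 0.0, 0.0, 0.0, -0.02, -0.01, -1],
[0.75, 0.0, 0.0, 0.0, -0.02, 0.0, -1],
[0.75, 0.0, 0.0, 0.0, -0.02, -0.01, -1],
[0.75, 0.0, 0.0, 0.01, -0.03, -0.01, -1],
[0.75, 0.0, 0.0, 0.0, -0.02, 0.0, -1],
[0.75, 0.0, 0.0, 0.0, -0.02, -0.01, -1],
[0.75, 0.0, 0.0, 0.0, -0.03, -0.01, -1],
[0.75, 0.0, 0.0, 0.01, -0.02, -0.01, -1],
[0.75, 0.0, 0.0, 0.0, -0.03, 0.0, -1],
[0.75, 0.0, 0.0, 0.0, -0.02, -0.01, -1],
[0.75, 0.0, 0.0, 0.0, -0.03, -0.01, -1],
[0.75, 0.0, 0.0, 0.01, -0.02, -0.01, -1],
[0.75, 0.0, 0.0, 0.0, -0.03, -0.01, -1],
[0.75, 0.0, 0.0, 0.0, -0.03, -0.01, -1],
[0.75, 0.0, 0.0, 0.0, -0.03, -0.01, -1],
[0.75, 0.0, 0.0, 0.01, -0.03, -0.01, -1],
[0.75, 0.0, 0.0, 0.0, -0.02, -0.01, -1]
max [0.75 0.   0.   0.01 0.03 0.01 1.  ]
```

Force shows about 5.7 N of load, so the sample is held. Turning it 90°.

Request:
carry_out(
  moves=[
    [[0.75,0,0,0,-0.02,0,-1],[0.75,0,0,0,-0.02,0,-1],[0.75,0,0,0.01,-0.02,0,-1],[0.75,0,0,0,-0.02,0,-1],[0.75,0,0,0,-0.03,-0.01,-1],[0.75,0,0,0,-0.02,0,-1],[0.75,0,0,0.01,-0.02,0,-1],[0.75,0,0,0,-0.02,-0.01,-1]],
  ],
)

```text
time: 5.82
tool_pos: [0.6581, -0.0059, 0.0945]
tool_rot: [-0.001, 0.998, 0.061, 0.001]
contact_force: [1.3, -0.6, -6.6]
gripper_width: 0.59
```

Request:
carry_out(
  moves=[
    [[0.75,0,0,0,-0.02,0,-1],[0.75,0,0,0,-0.02,-0.01,-1],[0.75,0,0,0.01,-0.03,-0.01,-1],[0.75,0,0,0,-0.02,0,-1],[0.75,0,0,0,-0.02,-0.01,-1],[0.75,0,0,0,-0.03,-0.01,-1],[0.75,0,0,0.01,-0.02,-0.01,-1],[0.75,0,0,0,-0.03,0,-1]],
  ],
)

```text
time: 6.48
tool_pos: [0.6583, 0.0005, 0.0983]
tool_rot: [-0.258, 0.964, 0.06, -0.015]
contact_force: [-0.4, -0.2, -5.9]
gripper_width: 0.594
```

```bash
python3 - <<'E'
from h import *
show()
from plant import grab_frame
f=grab_frame("scene"); cv2.imwrite("pics/scene5.png",f["frame"][:,:,::-1])
E
```

```text
t 6.48 tcp [6.583e-01 5.000e-04 9.830e-02] z [-0.059  0.496 -0.866] x [0.992 0.122 0.002] grasp [ 0.6594 -0.0088  0.1145] F [-0.4 -0.2 -5.9] w 0.594 j [-0.31   0.346  1.574  0.475  1.469 -0.542]
```

View pics/scene5.png

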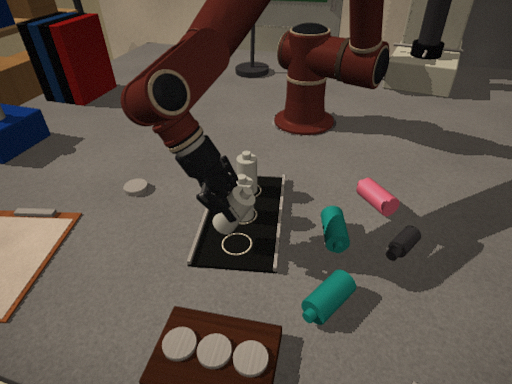

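Going as planned: the foot end is swinging down at (225,224) and the neighbours haven't moved. The empty ring is visible at (237,243).

Request:
carry_out(
  moves=[
    [[0.75,0,0,0,-0.02,-0.01,-1],[0.75,0,0,0,-0.03,-0.01,-1],[0.75,0,0,0.01,-0.02,-0.01,-1],[0.75,0,0,0,-0.03,-0.01,-1],[0.75,0,0,0,-0.03,-0.01,-1],[0.75,0,0,0,-0.03,-0.01,-1],[0.75,0,0,0.01,-0.03,-0.01,-1],[0.75,0,0,0,-0.02,-0.01,-1]],
  ],
)

```text
time: 7.2
tool_pos: [0.6591, 0.0048, 0.1065]
tool_rot: [-0.498, 0.865, 0.054, -0.03]
contact_force: [-0.1, 0.8, -5.3]
gripper_width: 0.591
```

Request:
carry_out(
  moves=[
    [[0,0,0,0,0,0,-1],[0,0,0,0,0,0,-1]],
  ],
)

```text
time: 7.37
tool_pos: [0.6588, 0.0049, 0.1059]
tool_rot: [-0.497, 0.865, 0.053, -0.03]
contact_force: [-0.1, 0.4, -5.1]
gripper_width: 0.592
```

```bash
python3 - <<'E'
from h import *
show()
from plant import grab_frame
for n in("scene","top"):
  f=grab_frame(n); np.savez(n+"6.npz",**f)
  a,b,c,e=(170,130,300,280) if n=="scene" else (215,125,315,265)
  cv2.imwrite(f"pics/{n}6.png",cv2.resize(f["frame"][b:e,a:c,::-1],None,fx=4,fy=4,interpolation=cv2.INTER_CUBIC))
f=grab_frame("wrist"); cv2.imwrite("pics/wrist6.png",f["frame"][:,:,::-1]);np.savez("wrist6.npz",**f)
E
```

```text
t 7.37 tcp [0.6588 0.0049 0.1059] z [-0.105  0.858 -0.503] x [0.993 0.122 0.001] grasp [ 0.6608 -0.0111  0.1154] F [-0.1  0.4 -5.1] w 0.592 j [-0.431  0.541  1.491  0.845  1.754 -0.685]
```

View pics/scene6.png

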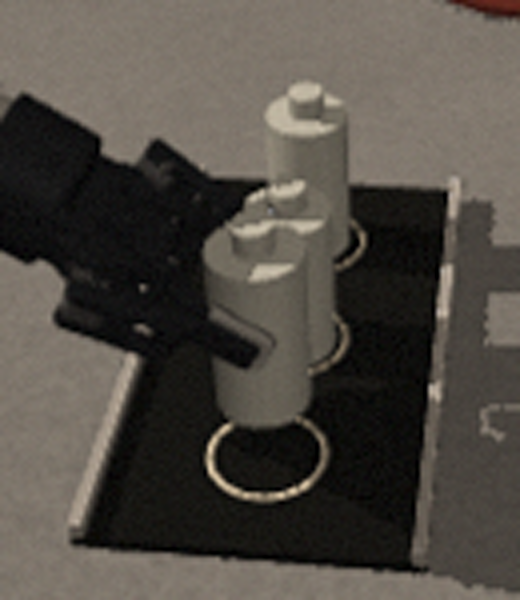

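View pics/top6.png

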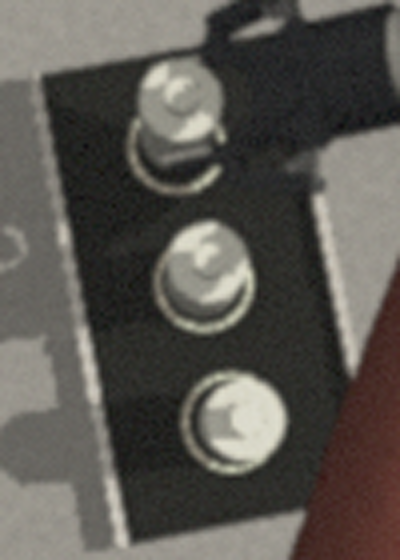

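View pics/wrist6.png

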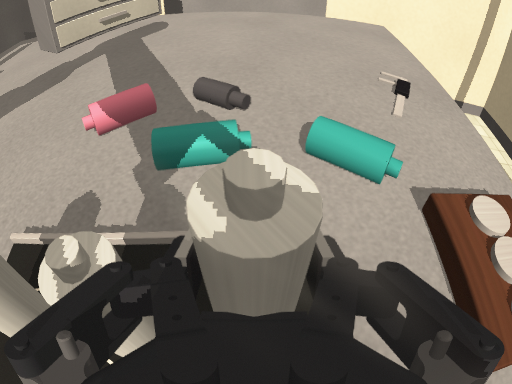

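```bash
python3 - <<'E'
from h import *
t=dict(np.load("top6.npz"));s=dict(np.load("scene6.npz"))
T=lambda x,y:(215+(x+.5)/4-.5,125+(y+.5)/4-.5);S=lambda x,y:(170+(x+.5)/4-.5,130+(y+.5)/4-.5)
print("ring scene",[ray(s,*S(*q),.008).round(4) for q in((207,457),(328,455),(265,500),(267,417))])
print("top-face t",ray(t,*T(180,100),.151),"spigot",ray(t,*T(181,93),.167))
print("scene topface",ray(s,*S(255,252),.151), "foot axis (near bottom edge)",ray(s,*S(262,426),.051))
print("scene neighbor midspigot", ray(s,*S(307,88),.124))
for D,n,roi in((t,"t",(210,270,130,170)),(s,"s",(210,260,175,250))):
  P=cloud(D);m=np.zeros(P.shape[:2],bool);m[roi[2]:roi[3],roi[0]:roi[1]]=1
  m&=(np.abs(P[...,0]-.66)<.05)&(np.abs(P[...,1]+.01)<.05)&(P[...,2]>.03)
  q=P[m];print(n,len(q),np.percentile(q,[2,98],0).round(3))
  tf=q[(q[:,2]>.143)&(q[:,2]<.158)]; print("topface",len(tf),tf.mean(0).round(4))
  c=tf.mean(0);u,sv,v=np.linalg.svd(tf-c);print("normal",v[2].round(3),sv)
  if n=="s":
    for lo in np.arange(.055,.145,.01):
      b=q[(q[:,2]>lo)&(q[:,2]<lo+.01)&(D["frame"].astype(int).min(-1)[m]>55)]; print(round(lo,3),len(b),b.mean(0).round(4),np.percentile(b[:,0],98).round(4))
E
```

```text
ring scene [array([ 0.6717, -0.0433,  0.008 ]), array([0.6502, 0.0212, 0.008 ]), array([ 6.925e-01, -6.000e-04,  8.000e-03]), array([ 0.6316, -0.0224,  0.008 ])]
top-face t [ 0.66176137 -0.0097453   0.151     ] spigot [ 0.66255829 -0.00987814  0.167     ]
scene topface [ 0.65927784 -0.01036854  0.151     ] foot axis (near bottom edge) [ 0.68000881 -0.00456735  0.051     ]
scene neighbor midspigot [ 0.45857191 -0.05426579  0.124     ]
t 555 [[ 0.624 -0.034  0.083]
 [ 0.703  0.014  0.172]]
topface 278 [ 0.6605 -0.0106  0.1539]
normal [ 0.02  -0.028  0.999] [0.28131781 0.23230397 0.0462549 ]
s 1593 [[ 0.617 -0.057  0.059]
 [ 0.702  0.014  0.171]]
topface 543 [ 0.6653 -0.0214  0.1518]
normal [-0.019  0.043 -0.999] [0.60827406 0.43418909 0.09684161]
0.055 73 [ 0.6787 -0.0012  0.0605] 0.6864
0.065 75 [ 0.6787 -0.0013  0.07  ] 0.6867
0.075 82 [ 0.6797 -0.0017  0.0802] 0.6869
0.085 75 [ 0.6796 -0.0015  0.0902] 0.6867
0.095 46 [0.6753 0.008  0.1   ] 0.6903
0.105 40 [0.6749 0.0095 0.1099] 0.6912
0.115 65 [0.6783 0.0074 0.1205] 0.6915
0.125 102 [ 6.812e-01 -6.000e-04  1.304e-01] 0.694
0.135 95 [ 0.6786 -0.0015  0.1399] 0.691
```

Measured: ring centre (0.661, -0.011), sample axis (0.661, -0.010), tilt about 2°, foot about 44 mm above the floor. Lowering.

Request:
carry_out(
  moves=[
    [[0,0,0,0,0.1,0.06,-1],[0,0,0,0,0.16,0.09,-1],[0,0,0,0,0.16,0.09,-1],[0,0,0,0,0.16,0.09,-1],[0,0,0,0,0.16,0.09,-1],[0,0,0,0,0.06,0.04,-1],[0,0,0,0,0,0,-1],[0,0,0,0,0,0,-1]],
  ],
)

```text
time: 8.18
tool_pos: [0.66, 0.005, 0.0717]
tool_rot: [-0.499, 0.865, 0.055, -0.028]
contact_force: [0.2, 0.7, -6.0]
gripper_width: 0.59
```

```bash
python3 - <<'E'
from h import *
show()
E
```

```text
t 8.18 tcp [0.66   0.005  0.0717] z [-0.103  0.859 -0.501] x [0.992 0.122 0.006] grasp [ 0.662  -0.0111  0.0811] F [ 0.2  0.7 -6. ] w 0.59 j [-0.431  0.591  1.487  0.842  1.723 -0.724]
```

Request:
carry_out(
  moves=[
    [[0,0,0,0,0.04,0.025,-1],[0,0,0,0,0.04,0.025,-1],[0,0,0,0,0.04,0.025,-1],[0,0,0,0,0,0,-1]],
  ],
)

```text
time: 8.52
tool_pos: [0.6601, 0.0051, 0.0662]
tool_rot: [-0.498, 0.865, 0.055, -0.028]
contact_force: [0.0, -0.6, -4.7]
gripper_width: 0.589
```

Request:
carry_out(
  moves=[
    [[0,0,0,0,0.02,0.012,-1],[0,0,0,0,0.02,0.012,-1],[0,0,0,0,0,0,-1]],
  ],
)

```text
time: 8.77
tool_pos: [0.6601, 0.0052, 0.0644]
tool_rot: [-0.498, 0.865, 0.055, -0.028]
contact_force: [-0.2, -0.1, -4.7]
gripper_width: 0.589
```

Request:
carry_out(
  moves=[
    [[0,0,0,0,0.02,0.012,-1],[0,0,0,0,0,0,-1],[0,0,0,0,0,0,-1]],
  ],
)

```text
time: 9.02
tool_pos: [0.6602, 0.0052, 0.0636]
tool_rot: [-0.498, 0.865, 0.055, -0.028]
contact_force: [-0.4, -0.5, -5.4]
gripper_width: 0.588
```

```bash
python3 - <<'E'
from h import *
show()
from plant import grab_frame
for n in("scene","top"):
  f=grab_frame(n); np.savez(n+"7.npz",**f)
  a,b,c,e=(170,130,300,280) if n=="scene" else (215,125,315,265)
  cv2.imwrite(f"pics/{n}7.png",cv2.resize(f["frame"][b:e,a:c,::-1],None,fx=4,fy=4,interpolation=cv2.INTER_CUBIC))
  P=cloud(f);m=(np.abs(P[...,0]-.66)<.03)&(np.abs(P[...,1]+.01)<.03)&(P[...,2]>.09)&(P[...,2]<.118)&(f["frame"].astype(int).min(-1)>50)
  q=P[m];q=q[np.abs(q[:,2]-np.median(q[:,2]))<.004];c=q.mean(0);print(n,c,np.linalg.svd(q-c)[2][2])
E
```

```text
t 9.02 tcp [0.6602 0.0052 0.0636] z [-0.103  0.859 -0.501] x [0.992 0.123 0.006] grasp [ 0.6621 -0.0109  0.073 ] F [-0.4 -0.5 -5.4] w 0.588 j [-0.431  0.603  1.486  0.841  1.716 -0.733]
scene [ 0.66879781 -0.00745838  0.11252665] [-0.02773516 -0.02338751 -0.99934168]
top [ 0.66033525 -0.01035575  0.11078735] [-2.16376123e-04  1.00763765e-02 -9.99949209e-01]
```

View pics/scene7.png

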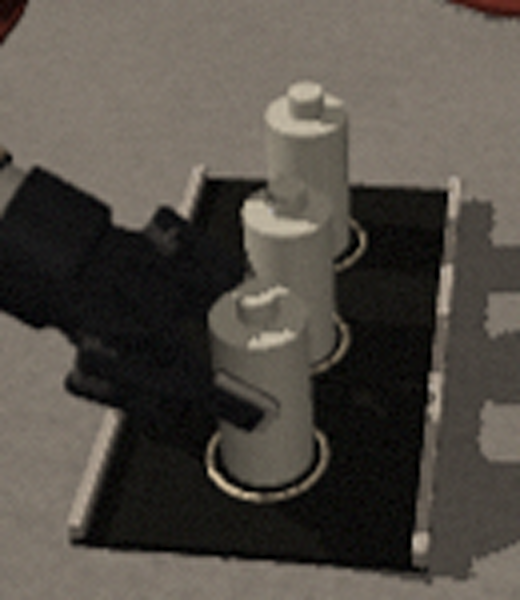

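Upright and centred inside the ring at about (265,455), with a 2–3 mm gap left. Going down in 0.5 mm steps.

Request:
carry_out(
  moves=[
    [[0,0,0,0,0.01,0.006,-1],[0,0,0,0,0.01,0.006,-1],[0,0,0,0,0,0,-1],[0,0,0,0,0,0,-1]],
  ],
)

```text
time: 9.45
tool_pos: [0.6602, 0.0052, 0.0627]
tool_rot: [-0.498, 0.865, 0.055, -0.028]
contact_force: [0.4, -1.4, -5.3]
gripper_width: 0.588
```

Request:
carry_out(
  moves=[
    [[0,0,0,0,0.01,0.006,-1],[0,0,0,0,0.01,0.006,-1],[0,0,0,0,0,0,-1],[0,0,0,0,0,0,-1]],
  ],
)

```text
time: 9.78
tool_pos: [0.6602, 0.0052, 0.0617]
tool_rot: [-0.498, 0.865, 0.055, -0.028]
contact_force: [0.3, 0.5, -5.9]
gripper_width: 0.589
```

Request:
carry_out(
  moves=[
    [[0,0,0,0,0.01,0.006,-1],[0,0,0,0,0.01,0.006,-1],[0,0,0,0,0,0,-1],[0,0,0,0,0,0,-1]],
  ],
)

```text
time: 10.12
tool_pos: [0.6602, 0.0052, 0.0608]
tool_rot: [-0.498, 0.865, 0.055, -0.028]
contact_force: [-1.1, -0.7, -5.5]
gripper_width: 0.594
```

Request:
carry_out(
  moves=[
    [[0,0,0,0,0.01,0.006,-1],[0,0,0,0,0,0,-1],[0,0,0,0,0,0,-1]],
  ],
)

```text
time: 10.37
tool_pos: [0.6603, 0.0052, 0.0605]
tool_rot: [-0.498, 0.865, 0.055, -0.028]
contact_force: [0.8, 0.6, -5.0]
gripper_width: 0.593
```

Request:
carry_out(
  moves=[
    [[0,0,0,0,0.01,0.006,-1],[0,0,0,0,0.01,0.006,-1],[0,0,0,0,0,0,-1],[0,0,0,0,0,0,-1]],
  ],
)

```text
time: 10.7
tool_pos: [0.6603, 0.0052, 0.0604]
tool_rot: [-0.499, 0.864, 0.055, -0.028]
contact_force: [-1.5, -0.9, 1.9]
gripper_width: 0.584
```

Floor contact (Fz went from -5 to +2 N). Releasing.

Request:
carry_out(
  moves=[
    [[0,0,0,0,0,0,0.1],[0,0,0,0,0,0,0.3],[0,0,0,0,0,0,0.5],[0,0,0,0,0,0,0.7],[0,0,0,0,0,0,0.8],[0,0,0,0,0,0,0.8]],
  ],
)

```text
time: 11.2
tool_pos: [0.6604, 0.0052, 0.0596]
tool_rot: [-0.498, 0.865, 0.055, -0.028]
contact_force: [-0.1, 0.1, 0.4]
gripper_width: 0.898
```

```bash
python3 - <<'E'
from h import *
show()
from plant import grab_frame
for n in("wrist","top"):
  f=grab_frame(n); np.savez(n+"8.npz",**f)
  a,b,c,e=(0,0,512,384) if n=="wrist" else (215,125,315,265)
  k=1 if n=="wrist" else 4
  cv2.imwrite(f"pics/{n}8.png",cv2.resize(f["frame"][b:e,a:c,::-1],None,fx=k,fy=k,interpolation=cv2.INTER_CUBIC))
E
```

```text
t 11.2 tcp [0.6604 0.0052 0.0596] z [-0.103  0.859 -0.502] x [0.992 0.122 0.007] grasp [ 0.6623 -0.0109  0.069 ] F [-0.1  0.1  0.4] w 0.898 j [-0.431  0.609  1.486  0.841  1.712 -0.737]
```

View pics/wrist8.png

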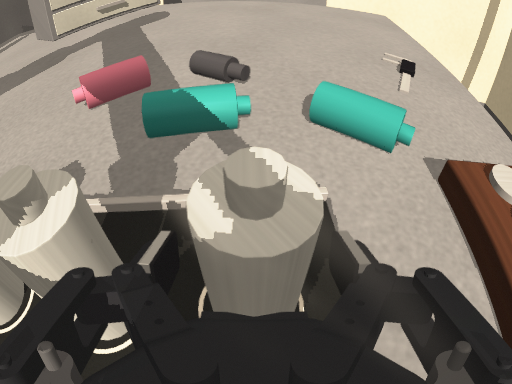

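View pics/top8.png

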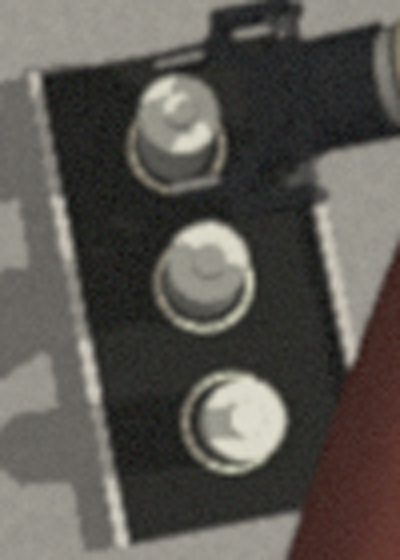

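Both pads are clear and the sample stands in the ring, spigot up (wrist view 255,180). Backing out along the tool axis.

Request:
carry_out(
  moves=[
    [[0,0,0,0,0,-0.15,0.8],[0,0,0,0,0,-0.3,0.8],[0,0,0,0,0,-0.4,0.8],[0,0,0,0,0,-0.5,0.8],[0,0,0,0,0,-0.6,0.8],[0,0,0,0,0,-0.6,0.8],[0,0,0,0,0,-0.4,0.8],[0,0,0,0,0,0,0.8]],
  ],
)

```text
time: 11.97
tool_pos: [0.6743, -0.1006, 0.1219]
tool_rot: [-0.497, 0.866, 0.055, -0.025]
contact_force: [0.9, 0.1, 0.7]
gripper_width: 0.901
```

Request:
carry_out(
  moves=[
    [[0,0,0,0,-0.4,-0.4,0.8],[0,0,0,0,-0.5,-0.5,0.8],[0,0,0,0,-0.5,-0.5,0.8],[0,0,0,0,-0.4,-0.4,0.8],[0,0,0,0,0,0,0.8],[0,0,0,0,0,0,0.8]],
  ],
)

```text
time: 12.47
tool_pos: [0.6754, -0.1224, 0.2183]
tool_rot: [-0.498, 0.865, 0.055, -0.027]
contact_force: [0.2, -0.8, -0.4]
gripper_width: 0.898
```

```bash
python3 - <<'E'
from h import *
show()
from plant import grab_frame
for n in("scene","top"):
  f=grab_frame(n); np.savez(n+"9.npz",**f); cv2.imwrite(f"pics/{n}9.png",f["frame"][:,:,::-1])
  P=cloud(f)
  for nm,c0 in (("fallen",(.661,-.011)),("mid",(.563,-.032)),("near",(.464,-.05))):
    m=(np.hypot(P[...,0]-c0[0],P[...,1]-c0[1])<.04)&(P[...,2]>.1)&(P[...,2]<.114)&(f["frame"].astype(int).min(-1)>50)
    q=P[m];c=np.median(q,0);print(n,nm,len(q),c.round(4),((np.percentile(q,2,0)+np.percentile(q,98,0))/2).round(4))
E
```

```text
t 12.47 tcp [ 0.6754 -0.1224  0.2183] z [-0.101  0.858 -0.503] x [0.992 0.122 0.009] grasp [ 0.6773 -0.1385  0.2278] F [ 0.2 -0.8 -0.4] w 0.898 j [-0.569  0.544  1.277  0.82   1.989 -0.62 ]
scene fallen 302 [ 0.6727 -0.0039  0.1094] [ 0.665  -0.0095  0.1069]
scene mid 237 [ 0.5757 -0.0241  0.1093] [ 0.5678 -0.0287  0.1064]
scene near 194 [ 0.4753 -0.0475  0.1092] [ 0.4673 -0.0531  0.1066]
top fallen 249 [ 0.6588 -0.0095  0.1076] [ 0.661  -0.0095  0.1072]
top mid 255 [ 0.5626 -0.0305  0.1076] [ 0.5641 -0.0307  0.1071]
top near 261 [ 0.4627 -0.0517  0.1076] [ 0.4636 -0.054   0.1077]
```

View pics/scene9.png

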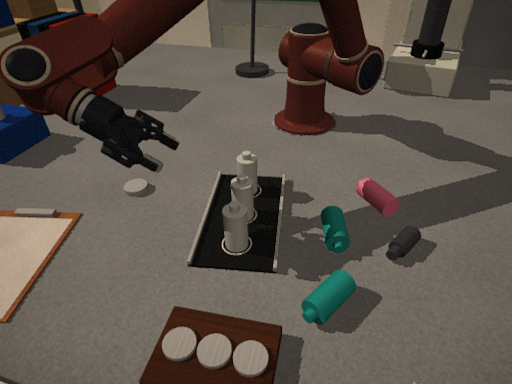

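View pics/top9.png

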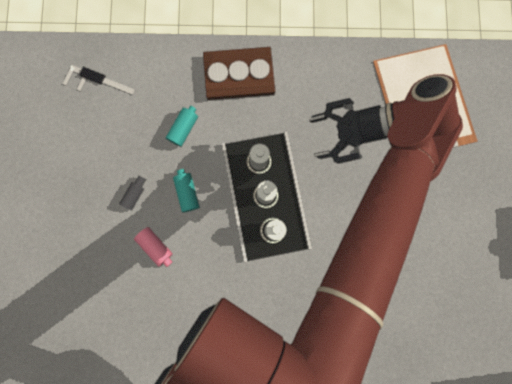

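The three samples stand in a row: top view (260,157), (266,192) and (274,230). The other things on the bench are where they were, and the gripper is clear. Handing in.

```bash
python3 -c "
from plant import ticket
print(ticket.job_done())"
```

```text
the job is handed in; nothing more can be done
None
```

The fallen sample now stands spigot up on the empty far ring and has been released. I gripped it across the body, lifted it, turned it 90° and lowered it until the wrist force showed floor contact. Then I opened the jaws and backed the arm away. The job was handed in shortly after 12.5 s on the robot's clock.

**Last checks:**
- **Position:** the overhead camera puts the sample's axis at about (0.661, -0.010), within 2 mm of the measured ring centre (0.661, -0.011). The scene camera reads about 4 mm off in x. It does the same for both neighbours, so I put that down to seeing them from the side.
- **Height and tilt:** the top face is at about 0.108 m, which matches standing on the lane floor. I last measured tilt while the sample was still gripped, at about 2° or less. After release I only checked by eye that it looked upright.
- **Everything else:** both neighbours measure within about 3 mm of where they started. In the overhead and scene pictures the test block, anvil and look-alikes look unmoved. The gripper is clear, with under 1 N on the wrist.

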